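# Shift two warming pans along a garage hotplate

### The job

On the hotplate, first slide the dark skillet off the red disc to the blue disc, then slide the bright saucepan onto the red disc, each pan centred left-to-right on its disc and pushed back gently until it touches the yellow stop bar. Keep both pans flat on the hotplate all the way, never lifted or tipped, and do not disturb the two tins standing between the places or knock the wire rack above.

Things in the scene. Friction and masses are not known exactly. Their poses are not given: they have to be found in the camera images.
- hotplate: Bench hotplate: flat white-topped slab 300 mm deep (x) by 660 mm wide (y), top 35 mm above the bench. Origin: centre of its underside; -x is the front edge, facing the robot, +x the back.
- stop_bar: Yellow stop bar fixed along the back of the hotplate top, 20 mm (x) by 600 mm (y) by 30 mm high. Origin: centre of its underside; its front face is at its x = -10 mm, so a pan touching it has its centre at x = -70 mm in this frame. Its depth on the plate varies by some 10 mm.
- rack: Open wire rack over the back of the hotplate: 8 mm rods along y at x = -78, -26, 20, 66, 112 mm, undersides 131 mm above the hotplate top, side rods at y = -320 and 320 mm, held up by two rear posts only (x = 140 mm). A small carton and a can, 40 mm high, stand on its ends (|y| over 265 mm). Origin: above the hotplate's origin at the level of its top, same axes.
- red_disc: Red disc marked flat on the hotplate top, 140 mm across: the middle place. Origin: its centre, at the level of the hotplate top; axes as the hotplate's.
- blue_disc: Blue disc marked flat on the hotplate top, 140 mm across: the free place, about 200 mm left or right of the red one. Origin: its centre; axes as the hotplate's.
- skillet: Dark steel skillet with a black handle, holding brass bushes: 120 mm across, 38 mm high, 0.4 to 0.75 kg. Level bar handle 18 mm wide, 16 mm high, its middle 34 mm above the underside, from 68 to 140 mm out from the centre. Starts on the front part of the red disc, short of the stop bar. Origin: centre of its underside, z up; at yaw 0 the handle points along -x.
- saucepan: Bright aluminium saucepan with a brown handle, holding a bearing: 120 mm across, 70 mm high, 0.35 to 0.7 kg. Level bar handle 18 mm wide, 16 mm high, its middle 44 mm above the underside, 68 to 140 mm out from the centre. Starts near the grey disc, beyond the red one from the blue. Origin: centre of its underside, z up; at yaw 0 the handle points along -x.
- green_tin: Tin with a green label, 40 mm across, 75 mm high, standing on the hotplate near the stop bar, between the red disc and one of its neighbours. Origin: centre of its underside.
- orange_tin: The same with an orange label, on the other side of the red disc.

How it is judged:
On the way, in this order (a step that is already met when the one before it is completed fails the run):
1. the skillet stands on the blue disc, touching the stop bar (x of skillet in the frame of stop_bar between -0.075 and -0.064 m and y of skillet in the frame of blue_disc between -0.018 and 0.018 m and z of skillet in the frame of hotplate below 0.039 m and angle between skillet's own z axis and vertical below 0.06 rad and linear speed of skillet below 0.02 m/s), for 0.2 s.
2. the saucepan stands on the red disc, touching the stop bar, with the skillet still in its place (all of step 1 and x of saucepan in the frame of stop_bar between -0.075 and -0.064 m and y of saucepan in the frame of red_disc between -0.018 and 0.018 m and z of saucepan in the frame of hotplate below 0.039 m and angle between saucepan's own z axis and vertical below 0.06 rad and linear speed of saucepan below 0.02 m/s), for 0.2 s.
At the end, for the whole second after the job is handed in: The skillet stands on the blue disc and the saucepan on the red disc, each flat on the hotplate and at rest, within 18 mm of its disc's centre along the stop bar and within 5 mm of touching the stop bar (all of step 2).
It fails at once if a pan is lifted off the hotplate (12 mm), tipped (0.2 rad) or falls off it (z of any of skillet, saucepan in the frame of hotplate above 0.047 m or angle between any of skillet, saucepan's own z axis and vertical above 0.2 rad or z of any of skillet, saucepan in the frame of hotplate below 0.027 m).
It fails at once if a pan is rammed into the stop bar (over 35 N) (contact force between any of skillet, saucepan and stop_bar above 35 N).
It fails at once if a tin is shifted more than 12 mm or knocked over (distance of any of green_tin, orange_tin from where it was at the start of the episode above 0.012 m or angle between any of green_tin, orange_tin's own z axis and vertical above 0.3 rad).
It fails at once if the robot knocks the wire rack (over 5 N) (contact force between any of the arm, the fingers and rack above 5 N).
It also fails if it takes over 69 s, if anything falls off the work surface, if the arm or the gripper's body presses on something with over 40 N, if the wrist force passes 120 N, or if a joint passes its speed limit or range.

### The arm

A 6-joint arm with a two-finger parallel gripper is mounted at the origin on the work surface. World frame = base frame: x ahead of the robot, y to its left, z up, the work surface at z = 0. Lengths are in m, angles in rad, forces in N, time in s.
With the tool pointing down it reaches from about 0.2 to 0.875 m from the base axis. Payload 3.4 kg.
Tool frame: the origin (TCP) lies midway between the tips of the shut fingers; the grasp point (between the pads) lies 19 mm behind it; z points along the fingers, y is the line along which they close (so a half turn about z gives the same grasp; the last joint's range is limited). The gripper opens to 94 mm and grips with 3 to 60 N. Pads are 16 mm wide; open, the fingers measure 119 mm over their backs; the gripper's body (75 mm by 177 mm) begins 78 mm behind the grasp point.
Start: joints at [-1.226, 0.276, 1.505, -0, 1.361, -0.121], TCP at [0.258, -0.514, 0.205] pointing down, gripper open.
Joint ranges: [-2.89, 2.89], [-0.75, 2.08], [0.22, 2.7], [-1.18, 4.32], [0.11, 2.71], [-2.7, 2.7]. Speed limits (rad/s): [2.57, 2.57, 3.14, 3.14, 3.14, 3.14].

### API

Orientations are given as a rotation vector (axis times angle).
In Python, from bench import read_state, snapshot, camera_info, job_done, spot_in, silhouettes gives the robot as it stands. The module is installed in compiled form; this text tells all that it offers.
- The arm moves only by the shell command python3 -m jog 'ROWS' [FORCE]. ROWS is JSON, a list of rows, each a list of 7 numbers: the opening, from -1 (shut) to 1 (fully open), so that 0 is half open, then the shift along the tool's x, y, z in units of 1 m (1.0 is 1 m), then the turn, a rotation vector about the tool's x, y, z in units of 4 degrees (1.0 is 4 degrees). A call has 1 to 5 rows; each row shifts and turns the commanded pose from where the row before left it, along the tool's axes as they then stand; what a row does not reach is not made up. A row lasts 1/8 s, in which the tool goes at most 62.5 mm and 10.7 degrees, less where a joint would pass 70% of its speed; a pose out of reach is approached as far as the arm can. A call with a number of a shift or a turn outside -1 to 1 is refused whole. A call with a gripper value outside its range is refused whole. The fingers move at their own pace and stop on an object; FORCE is the grip in N (left out, the last holds). Time passes only in rows, so rows that do not move let the fingers close. It gives the time, the measured TCP pose, the force, the opening and the grip force at its end, in the units of the state.
- read_state(): the state, without advancing time (a new reading comes with each control period).
- snapshot(name): name is "scene" or "top"; returns the picture (480x640x3 uint8, red, green, blue); there is no depth.
- camera_info(name): a dict with "K" (3x3 intrinsics, pixels), "R" (3x3) and "t" (3): a world point X has camera coordinates R X + t. Camera axes: x right, y down, z forward; pixel columns grow to the right and rows downward; lengths in m; the calibration is good to about 2 mm. A picture is of the moment at which its call begins. camera_info takes no time and is no camera call.
- job_done(): hands the job in; it is judged then, once.
Trained networks look in the newest picture that a camera, given by its name, has taken for a name from the list of things; names that differ only in an ending like _2 or _b are one class to them, and where a whole thing is asked for, a point or a joint stands for the part that bears it (a point fixed in the world has none). Each returns a list of dicts, best first, with "conf" (0 to 1); they miss things now and then, are a little off and sometimes report something else, mostly with a low value. They report only what shows in the picture. A call takes as long as a camera call.
- spot_in(camera, name): "centre" ([x, y, z] in m, in world coordinates, good to about 4 mm: the middle of the surface that is visible of it).
- silhouettes(camera, name): "pixels" (480x640 bool, what is visible of it).
The state is a dict: "time_s": time; "joint_positions": joint angles; "qd": joint speeds; "tau": joint torques, N m; "tcp_pos": TCP position; "orientation": TCP orientation; "contact_force": force on the tool from outside, world axes, zero at the start; "ft_torque": the same for the moment, N m; "width": finger opening in m; "grasp_force": force on a finger pad.
Only numpy, scipy, OpenCV 4.12 (cv2) and the standard library are available. Lean on these libraries where they do the work, as an engineer would, in place of code of your own. Each camera call takes 0.05 s, during which the arm holds its last target. There are 200 camera calls.

## Working session

There is one attempt and no reset: what is moved stays moved. The work goes in short steps, Python scripts to look and compute and a shell command to move; the robot and the scene stay as the last step left them, time stands still between calls to the robot, and variables do not carry over. Pictures are saved under pics/ and viewed, at most 10 in all, crops included, and the job is handed in when it is done.

```bash
mkdir -p pics; cat > h.py <<'E'
import numpy as np, cv2
from bench import *
def look(names=("red_disc","blue_disc","skillet","saucepan","green_tin","orange_tin","stop_bar","hotplate","rack"),cam=("scene","top"),tag="a",save=True):
    for c in cam:
        im=snapshot(c)
        if save: cv2.imwrite(f"pics/{c}_{tag}.png",im[:,:,::-1])
        for n in names:
            for d in spot_in(c,n)[:2]:
                print(c,n,np.round(d["centre"],4),round(d["conf"],2))
def proj(c,X):
    i=camera_info(c);p=i["K"]@(i["R"]@np.array(X)+i["t"]);return p[:2]/p[2]
def back(c,uv,z):
    i=camera_info(c);uv=np.atleast_2d(uv)
    d=(np.linalg.inv(i["K"])@np.c_[uv,np.ones(len(uv))].T).T@i["R"]
    o=-i["R"].T@i["t"];return o+d*((z-o[2])/d[:,2:3])
E
python3 - <<'E'
from h import *
look()
s=read_state();print(s["tcp_pos"],s["orientation"],s["time_s"])
for c in("scene","top"):
    i=camera_info(c);print(c,-i["R"].T@i["t"],i["R"][2])
E
```

```text
scene red_disc [0.7067 0.056  0.0346] 0.67
scene blue_disc [ 0.6912 -0.1621  0.032 ] 0.55
scene skillet [0.63   0.0452 0.0519] 0.96
scene skillet [ 0.6942 -0.1616  0.0366] 0.55
scene saucepan [0.6398 0.2473 0.0681] 0.96
scene green_tin [0.7087 0.1572 0.1007] 0.73
scene orange_tin [ 0.7184 -0.0348  0.0923] 0.86
scene stop_bar [0.7654 0.1385 0.0633] 0.9
scene stop_bar [ 0.6928 -0.1622  0.035 ] 0.42
scene hotplate [0.6203 0.1204 0.0348] 0.86
scene hotplate [0.7139 0.2135 0.177 ] 0.48
scene rack [0.7152 0.2145 0.1792] 0.77
scene rack [0.709  0.159  0.1007] 0.27
top red_disc [0.7102 0.0519 0.0368] 0.92
top blue_disc [ 0.695  -0.1532  0.037 ] 0.56
top skillet [0.6137 0.0481 0.0424] 0.9
top saucepan [0.6415 0.2507 0.0619] 0.65
top green_tin [0.6981 0.1472 0.11  ] 0.82
top orange_tin [ 0.7082 -0.0456  0.1091] 0.68
top stop_bar [0.7619 0.0547 0.0631] 0.76
top hotplate [0.5875 0.0024 0.0357] 0.73
top rack [0.6769 0.0752 0.1757] 0.9
[ 0.25824762 -0.51376368  0.20552316] [3.05665804e+00 7.25056277e-01 1.66709329e-06] 1.0
scene [0.87533378 0.30543908 0.63869327] [-0.30935952 -0.41257478 -0.85678395]
top [0.64036099 0.0195722  0.85842847] [ 0.06570531 -0.01268254 -0.99775847]
```

View pics/top_a.png

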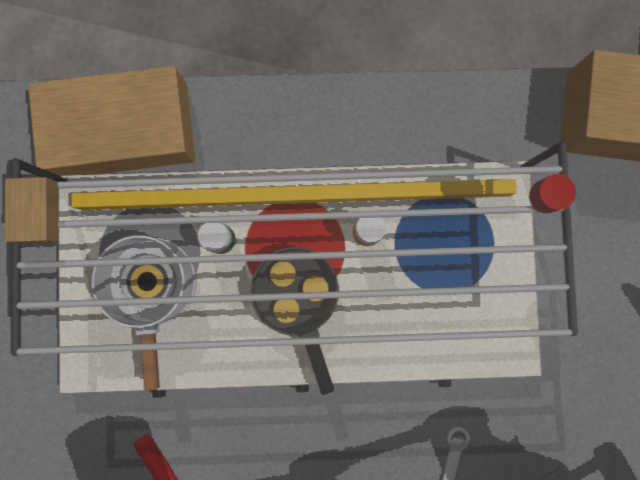

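View pics/scene_a.png

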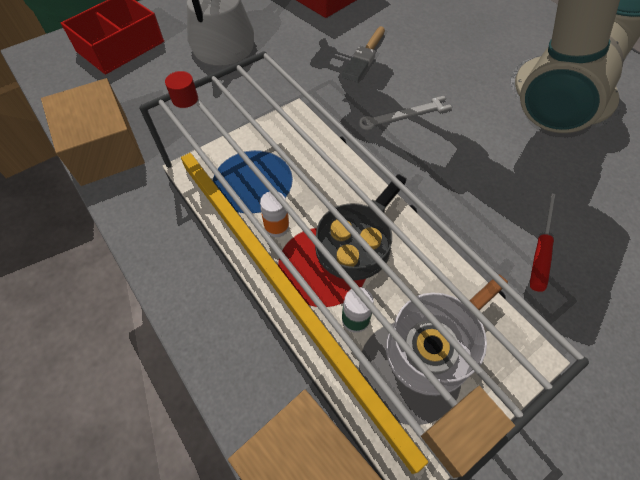

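The top view shows the saucepan at about (145,281), the skillet at (295,291) with its handle out to (327,390), red at (295,249), blue at (444,245), the tin tops at (214,236) and (370,229), and the bar's front edge from (73,207) to (516,194). The scene view agrees: the handles lie in front of the rack's front rod, and the gripper has to come in tilted from the front.

```bash
python3 - <<'E'
from h import *
from scipy.optimize import least_squares
def b(n,uv,z): print(n,np.round(back("top",uv,z)[:,:2],4).tolist())
b("skillet",[[295,291.5]],.073);b("sk handle",[[311,340],[327,390]],.077)
b("sauce",[[145,281]],.105);b("sa handle",[[149,340],[151,388]],.087)
b("red",[[295.5,249]],.035);b("blue",[[444.5,245]],.035)
b("tins",[[214,236],[370,229]],.11)
b("bar front top edge",[[73,207],[516,194]],.065)
b("plate front edge",[[60,391],[540,375]],.035)
b("rod front",[[20,351],[570,332]],.17)
snapshot("top");snapshot("scene")
Z=dict(red_disc=(.035,.07),blue_disc=(.035,.07),skillet=(.073,.06),saucepan=(.105,.06))
for c in("top","scene"):
  for n,(z,r) in Z.items():
    l=silhouettes(c,n)
    if not l: continue
    m=l[0]["pixels"].astype(np.uint8)
    k=max(cv2.findContours(cv2.morphologyEx(m,cv2.MORPH_CLOSE,np.ones((9,9))),0,1)[0],key=len)[:,0]
    P=back(c,k,z)[:,:2]
    f=least_squares(lambda p:np.hypot(*(P-p).T)-r,np.median(P,0),loss="cauchy",f_scale=.002)
    print(c,n,l[0]["conf"],np.round(f.x,4),"inl",np.mean(abs(f.fun)<.003).round(2))
E
```

```text
skillet [[0.6299, 0.0519]]
sk handle [[0.5663, 0.0325], [0.5014, 0.0134]]
sauce [[0.6488, 0.2394]]
sa handle [[0.5733, 0.2402], [0.5124, 0.2381]]
red [[0.6881, 0.0514]]
blue [[0.6881, -0.156]]
tins [[0.703, 0.1508], [0.7066, -0.0464]]
bar front top edge [[0.7508, 0.3463], [0.7527, -0.2493]]
plate front edge [[0.5034, 0.3762], [0.5056, -0.2802]]
rod front [[0.5722, 0.3633], [0.5757, -0.2684]]
top red_disc 0.57 [0.6867 0.0528] inl 0.55
top blue_disc 0.76 [ 0.6904 -0.1549] inl 0.63
top skillet 0.88 [0.6286 0.0525] inl 0.35
top saucepan 0.58 [0.6474 0.2413] inl 0.41
scene red_disc 0.59 [0.67   0.0231] inl 0.02
scene skillet 0.79 [0.6357 0.0571] inl 0.34
scene saucepan 0.95 [0.6515 0.2495] inl 0.42
```

```bash
cat > d.py <<'E'
import sys
from h import *
from scipy.spatial.transform import Rotation as Ro
# usage: d.py gx gy gz yaw tilt  -> grasp-point target; prints shift (tool axes) and turn (units of 4 deg)
def R_of(yaw,tilt):
    y,t=np.radians([yaw,tilt]);d=np.array([np.cos(y),np.sin(y),0]);k=np.array([0,0,1])
    z=d*np.sin(t)-k*np.cos(t);x=d*np.cos(t)+k*np.sin(t);return np.c_[x,np.cross(z,x),z]
s=read_state();R=Ro.from_rotvec(s["orientation"]).as_matrix();g=np.array(s["tcp_pos"])-.019*R[:,2]
yaw=np.degrees(np.arctan2(-R[0,1]*-1,-R[1,1]));tilt=np.degrees(np.arccos(-R[2,2]))
print("t",s["time_s"],"grasp",g.round(4),"yaw",yaw.round(1),"tilt",tilt.round(1),"w",round(s["width"],4),"F",np.round(s["contact_force"],1),"gf",round(s["grasp_force"],1))
print("q",np.round(s["joint_positions"],2))
if len(sys.argv)>5:
    gx,gy,gz,yw,ti=map(float,sys.argv[1:6]);D=R_of(yw,ti);T=np.array([gx,gy,gz])+.019*D[:,2]
    dT=T-np.array(s["tcp_pos"])
    print("shift tool",(R.T@dT).round(4),"turn units",(Ro.from_matrix(R.T@D).as_rotvec()/np.radians(4)).round(2))
E
for i in 1 2; do python3 -m jog '[[0,0.037,-0.0377,0,0,0,0],[0,0.037,-0.0377,0,0,0,0],[0,0.037,-0.0377,0,0,0,0],[0,0.037,-0.0377,0,0,0,0],[0,0.037,-0.0377,0,0,0,0]]'; done
python3 -m jog '[[0,0,0,0,0,0,2.5],[0,0,0,0,0,2.6,0],[0,0,0,0,0,2.6,0],[0,0,0,0,0,2.6,0],[0,0,0,0,0,2.6,0]]'
python3 -m jog '[[0,0,0,0,0,2.6,0],[0,0,0,0,0,0,0]]'
python3 d.py .4345 -.008 .1306 16.7 52
```

```text
time_s: 2.12
tcp_pos: [0.3393, -0.2607, 0.2057]
orientation: [3.056, 0.724, 0.001]
contact_force: [0.3, 0.7, 0.4]
width: 0.0484
grasp_force: 0.0
time_s: 2.75
tcp_pos: [0.42, -0.0091, 0.2058]
orientation: [3.056, 0.725, 0.002]
contact_force: [0.5, -0.4, 0.0]
width: 0.047
grasp_force: 0.0
t 2.75 grasp [ 0.42   -0.0091  0.2248] yaw 26.7 tilt 0.1 w 0.047 F [ 0.5 -0.4  0. ] gf 0.0
q [-0.19  0.04  1.8  -0.    1.3   0.92]
shift tool [0.0281 0.0081 0.0869] turn units [-1.12 12.95  2.33]out of range: row 2 has 2.6, outside -1 to 1
out of range: row 1 has 2.6, outside -1 to 1
```

```bash
python3 -m jog '[[0,0,0,0,0,0,0.9],[0,0,0,0,0,0,0.8],[0,0,0,0,0,0,0.8],[0,0,0,0,0,1,0],[0,0,0,0,0,1,0]]' >/dev/null
for i in 1 2; do python3 -m jog '[[0,0,0,0,0,1,0],[0,0,0,0,0,1,0],[0,0,0,0,0,1,0],[0,0,0,0,0,1,0],[0,0,0,0,0,1,0]]'>/dev/null;done
python3 -m jog '[[0,0,0,0,0,1,0],[0,0,0,0,0,0,0]]'
python3 d.py .4345 -.008 .1306 16.7 52
```

```text
time_s: 4.88
tcp_pos: [0.4189, -0.0116, 0.2046]
orientation: [-2.688, -0.386, -1.308]
contact_force: [0.1, 0.1, -0.6]
width: 0.0472
grasp_force: 0.0
t 4.875 grasp [ 0.4046 -0.0159  0.2163] yaw 16.4 tilt 51.9 w 0.0472 F [ 0.1  0.1 -0.6] gf 0.0
q [-1.12 -0.25  2.47  1.08  1.08 -0.46]
shift tool [-0.0484  0.0011  0.0772] turn units [ 0.03  0.02 -0.07]
```

```bash
python3 -m jog '[[0,-0.025,0,0.035,0,0,0],[0,-0.0234,0.001,0.042,0,0,0],[0,0,0,0,0,0,0]]'
python3 d.py .510 .016 .069 16.7 52
python3 -c "
from h import *
cv2.imwrite('pics/t2.png',snapshot('top')[200:480,200:480,::-1].repeat(2,0).repeat(2,1))"
```

```text
time_s: 5.25
tcp_pos: [0.4487, -0.0017, 0.1261]
orientation: [-2.675, -0.391, -1.309]
contact_force: [0.4, 1.3, 0.8]
width: 0.0473
grasp_force: 0.0
t 5.25 grasp [ 0.4343 -0.0062  0.1378] yaw 16.9 tilt 52.2 w 0.0473 F [0.4 1.3 0.8] gf 0.0
q [-0.94  0.04  2.62  1.49  0.85 -0.93]
shift tool [-0.0061  0.0016  0.1044] turn units [-0.13 -0.05 -0.08]
```

View pics/t2.png

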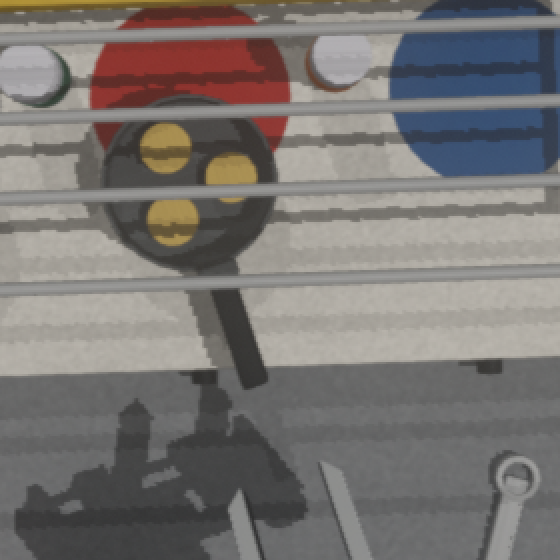

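The fingertips, at crop (238,492) and (328,462), straddle the handle's extension, with the handle tip at (255,385). I move in.

```bash
python3 -m jog '[[0,-0.003,0.0016,0.035,0,0,0],[0,-0.003,0,0.035,0,0,0],[0,0,0,0.034,0,0,0],[0,0,0,0,0,0,0]]'
python3 -m jog '[[-1,0,0,0,0,0,0],[-1,0,0,0,0,0,0],[-1,0,0,0,0,0,0],[-1,0,0,0,0,0,0],[-1,0,0,0,0,0,0]]' 20
python3 d.py .490 .016 .069 16.7 52
```

```text
time_s: 5.8
tcp_pos: [0.527, 0.0184, 0.0625]
orientation: [-2.675, -0.399, -1.326]
contact_force: [-1.0, 0.2, 0.4]
width: 0.0472
grasp_force: 0.0
time_s: 6.42
tcp_pos: [0.5243, 0.0183, 0.0615]
orientation: [-2.677, -0.395, -1.323]
contact_force: [-4.9, -0.2, 7.3]
width: 0.0178
grasp_force: 20.0
t 6.425 grasp [0.5099 0.014  0.073 ] yaw 16.8 tilt 52.6 w 0.0178 F [-4.9 -0.2  7.3] gf 20.0
q [-0.6   0.37  2.63  2.15  0.83 -1.42]
shift tool [-0.0146 -0.0077 -0.0122] turn units [-0.01 -0.15  0.01]
```

```bash
python3 -m jog '[[-1,0.0024,0,-0.0018,0,0,0],[-1,0,0,0,0,0,0]]'
python3 -m jog '[[-1,-0.0034,0.0046,-0.0044,0,0,0],[-1,-0.0045,0.0061,-0.0059,0,0,0],[-1,-0.0045,0.0061,-0.0059,0,0,0],[-1,-0.0045,0.0061,-0.0059,0,0,0],[-1,0,0,0,0,0,0]]'
python3 d.py .490 -.016 .071 16.7 52
```

```text
time_s: 6.68
tcp_pos: [0.524, 0.0176, 0.0628]
orientation: [-2.681, -0.396, -1.317]
contact_force: [-0.5, 0.5, -2.5]
width: 0.0177
grasp_force: 19.9
time_s: 7.3
tcp_pos: [0.5038, -0.0132, 0.0626]
orientation: [-2.682, -0.392, -1.317]
contact_force: [-2.6, 1.4, -2.2]
width: 0.0177
grasp_force: 19.9
t 7.3 grasp [ 0.4894 -0.0176  0.0742] yaw 16.6 tilt 52.3 w 0.0177 F [-2.6  1.4 -2.2] gf 19.9
q [-0.76  0.36  2.64  1.99  0.85 -1.4 ]
shift tool [-0.002  -0.0013  0.0028] turn units [ 0.01 -0.08 -0.01]
```

```bash
for i in 1 2; do python3 -m jog '[[-1,-0.0031,0.0167,-0.004,0,0,0],[-1,-0.0031,0.0167,-0.004,0,0,0],[-1,-0.0031,0.0167,-0.004,0,0,0],[-1,-0.0031,0.0167,-0.004,0,0,0],[-1,-0.0031,0.0167,-0.004,0,0,0]]' | grep -E 'force|pos'; done
python3 -m jog '[[-1,0,0,0,0,0,0]]'
python3 d.py .484 -.162 .0735 3 52
```

```text
tcp_pos: [0.504, -0.0989, 0.0631]
contact_force: [0.2, 2.9, -2.0]
grasp_force: 20.0
tcp_pos: [0.504, -0.1857, 0.0631]
contact_force: [-0.6, 2.6, -3.0]
grasp_force: 20.0
time_s: 8.68
tcp_pos: [0.5046, -0.1887, 0.063]
orientation: [-2.682, -0.393, -1.32]
contact_force: [-1.8, -1.1, -2.3]
width: 0.018
grasp_force: 20.0
t 8.675 grasp [ 0.4901 -0.193   0.0745] yaw 16.6 tilt 52.4 w 0.018 F [-1.8 -1.1 -2.3] gf 20.0
q [-1.13  0.4   2.38  1.44  0.91 -1.11]
shift tool [ 0.0006 -0.0279  0.0026] turn units [-2.68 -0.1   2.1 ]
```

```bash
python3 -m jog '[[-1,0,-0.007,0.0005,-0.67,0,0.525],[-1,0,-0.007,0.0005,-0.67,0,0.525],[-1,0,-0.007,0.0005,-0.67,0,0.525],[-1,0,-0.007,0.0005,-0.67,0,0.525],[-1,0,0,0,0,0,0]]'|grep force
python3 d.py .555 -.162 .074 3 52
python3 - <<'E'
from h import *
look(("skillet","blue_disc"),("top",),"b")
E
```

```text
contact_force: [-2.2, 1.0, -1.3]
grasp_force: 20.0
t 9.3 grasp [ 0.4844 -0.1573  0.0735] yaw 3.2 tilt 52.4 w 0.0176 F [-2.2  1.  -1.3] gf 20.0
q [-1.01  0.37  2.58  1.92  0.83 -1.33]
shift tool [0.0432 0.0087 0.0553] turn units [-0.08 -0.09 -0.01]
top skillet [ 0.6038 -0.1526  0.0575] 0.59
top blue_disc [0.6985 0.1473 0.1085] 0.59
top blue_disc [ 0.704  -0.156   0.0373] 0.56
```

View pics/top_b.png

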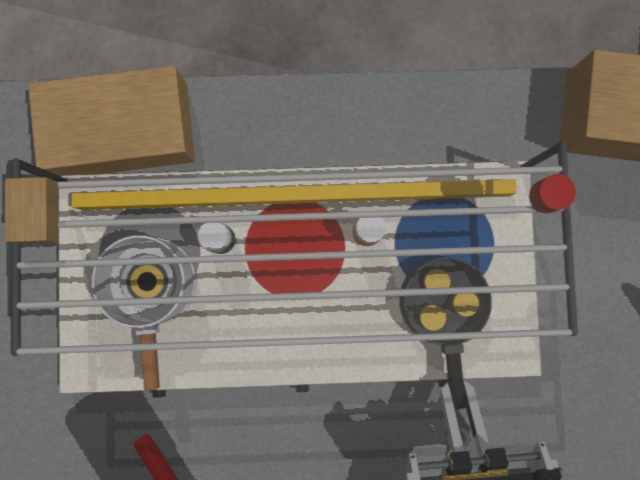

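The picture shows the skillet rim centred at about (445,299), in line with blue at (444,245), its y some 6 mm short. I push back and shift -6 mm in y.

```bash
python3 -m jog '[[-1,0.0061,0.0014,0.0079,0,0,0],[-1,0.0061,0.0014,0.0079,0,0,0],[-1,0.0061,0.0014,0.0079,0,0,0],[-1,0.0061,0.0014,0.0079,0,0,0],[-1,0,0,0,0,0,0]]'|grep force
python3 -m jog '[[-1,0.0061,0.0014,0.0079,0,0,0],[-1,0.0061,0.0014,0.0079,0,0,0],[-1,0.0030,0.0014,0.0039,0,0,0],[-1,0,0,0,0,0,0]]'|grep force
python3 d.py .565 -.162 .074 3 52
```

```text
contact_force: [2.2, -0.1, -4.8]
grasp_force: 20.0
contact_force: [1.8, 1.0, -3.6]
grasp_force: 20.0
t 10.575 grasp [ 0.5512 -0.1662  0.074 ] yaw 3.2 tilt 52.5 w 0.018 F [ 1.8  1.  -3.6] gf 20.0
q [-0.84  0.39  2.45  2.01  0.75 -1.22]
shift tool [ 0.0084 -0.0034  0.0111] turn units [-0.05 -0.12  0.02]
```

```bash
python3 -m jog '[[-1,0.0012,-0.0004,0.0016,0,0,0],[-1,0.0012,-0.0004,0.0016,0,0,0],[-1,0.0012,-0.0004,0.0016,0,0,0],[-1,0.0012,-0.0004,0.0016,0,0,0],[-1,0.0012,-0.0004,0.0016,0,0,0]]'|grep -E 'pos|force'
python3 -m jog '[[-1,0.0009,0,0.0012,0,0,0],[-1,0.0006,0,0.0008,0,0,0],[-1,0,0,0,0,0,0]]'|grep -E 'pos|force'
python3 d.py
```

```text
tcp_pos: [0.5755, -0.1631, 0.0621]
contact_force: [-3.2, 0.2, -1.5]
grasp_force: 20.0
tcp_pos: [0.578, -0.1627, 0.0621]
contact_force: [-1.7, -0.1, -2.0]
grasp_force: 20.0
t 11.575 grasp [ 0.563  -0.1635  0.0737] yaw 3.1 tilt 52.4 w 0.0179 F [-1.7 -0.1 -2. ] gf 20.0
q [-0.81  0.39  2.43  2.03  0.74 -1.2 ]
```

```bash
for i in 1 2; do python3 -m jog '[[-1,0.0006,0,0.0008,0,0,0],[-1,0.0006,0,0.0008,0,0,0],[-1,0,0,0,0,0,0]]'|grep -E 'pos|contact'; done
```

```text
tcp_pos: [0.5799, -0.1625, 0.0621]
contact_force: [-2.2, -0.2, -1.0]
tcp_pos: [0.5812, -0.1623, 0.0618]
contact_force: [-8.4, -0.9, 2.5]
```

```bash
python3 -m jog '[[-1,0,0,0,0,0,0],[-0.4,0,0,0,0,0,0],[-0.2,0,0,0,0,0,0],[-0.1,0,0,0,0,0,0],[0,0,0,0,0,0,0]]'|grep -E 'width|force'
python3 -m jog '[[0,0,0,-0.02,0,0,0],[0,0,0,-0.04,0,0,0],[0,0,0,-0.05,0,0,0],[0,0,0,-0.03,0,0,0],[0,0,0,0,0,0,0]]'|grep -E 'pos|force'
python3 d.py .42 .238 .16 0 52
python3 - <<'E'
from h import *
look(("skillet","saucepan"),("top",),"c")
E
```

```text
contact_force: [-0.5, -0.0, 0.0]
width: 0.0462
grasp_force: 0.0
tcp_pos: [0.4706, -0.1699, 0.1486]
contact_force: [-0.4, 1.5, 0.4]
grasp_force: 0.0
t 13.575 grasp [ 0.4555 -0.1707  0.1602] yaw 3.0 tilt 52.5 w 0.0469 F [-0.4  1.5  0.4] gf 0.0
q [-1.14  0.07  2.46  1.42  0.84 -0.77]
shift tool [-0.0083 -0.4092 -0.0116] turn units [-0.57 -0.13  0.48]
top skillet [ 0.6861 -0.1572  0.0487] 0.65
top saucepan [0.6404 0.2491 0.064 ] 0.65
```

View pics/top_c.png

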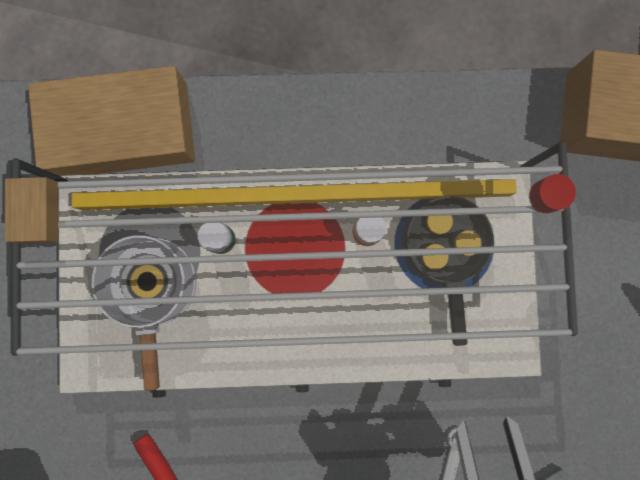

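The skillet now sits on blue at (447,243) against the bar, with the tins still at (214,236) and (370,229). Next I cross over to the saucepan handle, raised, watching the joints.

```bash
python3 -m jog '[[0,0.024,0,-0.018,0,0,0],[0,0.024,0,-0.018,0,0,0],[0,0,-0.04,0,0,0,0],[0,0,-0.04,0,0,0,0],[0,0,0,0,0,0,0]]'|grep time
python3 d.py
python3 -m jog '[[0,0,-0.04,0,0,0,0],[0,0,-0.04,0,0,0,0],[0,0,-0.04,0,0,0,0],[0,0,-0.04,0,0,0,0],[0,0,0,0,0,0,0]]'|grep time
python3 d.py .44 .238 .20 0 52
```

```text
time_s: 14.35
t 14.35 grasp [ 0.4519 -0.0852  0.2177] yaw 3.5 tilt 52.4 w 0.0469 F [-0.  -0.2 -0.1] gf 0.0
q [-0.96 -0.18  2.43  1.26  0.79 -0.36]
time_s: 14.98
t 14.975 grasp [0.4446 0.0656 0.2179] yaw 3.9 tilt 52.2 w 0.0473 F [ 1.  -0.3 -0.2] gf 0.0
q [-0.17 -0.25  2.47  1.41  0.19  0.02]
shift tool [-0.0101 -0.1712  0.0169] turn units [-0.8  -0.05  0.58]
```

```bash
python3 -m jog '[[0,-0.008,0,0.006,0,0,0],[0,-0.008,0,0.006,0,0,0],[0,-0.008,0,0.006,0,0,0],[0,-0.008,0,0.006,0,0,0],[0,0,0,0,0,0,0]]'|grep time
python3 d.py
python3 -m jog '[[0,-0.008,0,0.006,0,0,0],[0,-0.008,0,0.006,0,0,0],[0,-0.008,0,0.006,0,0,0],[0,-0.008,0,0.006,0,0,0],[0,0,0,0,0,0,0]]'|grep time
python3 d.py .44 .238 .14 0 52
```

```text
time_s: 15.6
t 15.6 grasp [0.445  0.0571 0.1774] yaw 2.8 tilt 52.1 w 0.0469 F [ 0.6 -0.6 -0.1] gf 0.0
q [-0.19 -0.15  2.56  2.3   0.25 -0.88]
time_s: 16.23
t 16.225 grasp [0.4444 0.0585 0.1381] yaw 3.0 tilt 52.2 w 0.0471 F [-0.7 -0.1 -0.2] gf 0.0
q [-0.18 -0.    2.66  2.7   0.45 -1.31]
shift tool [ 0.0041 -0.1787  0.003 ] turn units [-0.61 -0.06  0.43]
```

```bash
python3 -m jog '[[0,0.001,-0.022,0.001,-0.2,0,0.14],[0,0.001,-0.022,0.001,-0.2,0,0.14],[0,0.001,-0.022,0.001,-0.2,0,0.14],[0,0.001,-0.022,0,0,0,0],[0,0,0,0,0,0,0]]'|grep time
python3 d.py
python3 -m jog '[[0,0,-0.022,0,0,0,0],[0,0,-0.022,0,0,0,0],[0,0,-0.022,0,0,0,0],[0,0,-0.022,0,0,0,0],[0,0,0,0,0,0,0]]'|grep time
python3 d.py .523 .238 .083 0 52
```

```text
time_s: 16.85
t 16.85 grasp [0.4498 0.1341 0.144 ] yaw 1.0 tilt 53.0 w 0.0468 F [-0.5  0.3  1.2] gf 0.0
q [ 0.34  0.06  2.58  3.74  0.47 -1.92]
time_s: 17.48
t 17.475 grasp [0.4487 0.2206 0.1436] yaw 0.9 tilt 53.0 w 0.0468 F [ 0.  -0.4  0.5] gf 0.0
q [ 0.69  0.15  2.46  4.28  0.58 -2.19]
shift tool [-0.0038 -0.0159  0.0961] turn units [-0.19 -0.25  0.12]
```

```bash
python3 -m jog '[[0,-0.003,0,0.01,0,0,0],[0,-0.002,-0.005,0.01,0,-0.1,0],[0,0,-0.006,0.01,0,-0.1,0],[0,0,-0.005,0.005,0,0,0],[0,0,0,0,0,0,0]]'|grep time
python3 d.py .523 .238 .083 1 52
python3 - <<'E'
from h import *
im=snapshot('top');cv2.imwrite('pics/t4.png',im[200:480,60:340,::-1].repeat(2,0).repeat(2,1))
E
```

```text
time_s: 18.1
t 18.1 grasp [0.4726 0.2366 0.1174] yaw 0.9 tilt 52.0 w 0.047 F [-0.3  0.2  0.2] gf 0.0
q [ 0.67  0.24  2.43  4.19  0.59 -2.09]
shift tool [ 0.0039 -0.0008  0.0609] turn units [ 0.04 -0.01 -0.01]
```

View pics/t4.png

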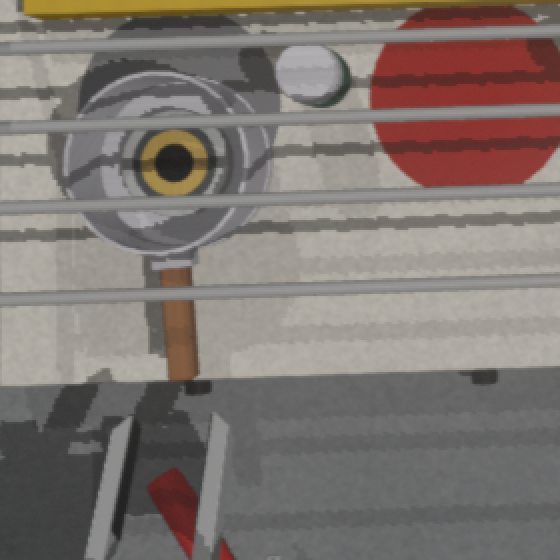

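The fingertips at crop (128,418) and (222,418) straddle the handle tip at (184,380), allowing for parallax. I move in and grip.

```bash
python3 -m jog '[[0,0.001,0,0.02,0,0,0],[0,0.001,-0.0008,0.02,0,0,0],[0,0.001,0,0.02,0,0,0],[0,0,0,0,0,0,0]]'|grep -E 'time|contact'
python3 d.py .523 .238 .083 1 52
python3 -m jog '[[-1,0,0,0,0,0,0],[-1,0,0,0,0,0,0],[-1,0,0,0,0,0,0],[-1,0,0,0,0,0,0],[-1,0,0,0,0,0,0]]' 20
python3 d.py .48 .236 .083 1 52
```

```text
time_s: 18.65
contact_force: [-1.4, -0.1, 0.3]
t 18.65 grasp [0.5216 0.2375 0.0825] yaw 0.8 tilt 52.0 w 0.0468 F [-1.4 -0.1  0.3] gf 0.0
q [ 0.58  0.36  2.41  3.96  0.62 -1.92]
shift tool [ 0.0013 -0.0005  0.0008] turn units [ 0.05 -0.   -0.01]
time_s: 19.27
tcp_pos: [0.5359, 0.2389, 0.0719]
orientation: [-2.816, -0.026, -1.376]
contact_force: [-4.9, 3.6, 4.9]
width: 0.0186
grasp_force: 19.9
t 19.275 grasp [0.521  0.2387 0.0836] yaw 1.0 tilt 52.1 w 0.0186 F [-4.9  3.6  4.9] gf 19.9
q [ 0.58  0.36  2.41  3.96  0.62 -1.91]
shift tool [-0.0257  0.0019 -0.032 ] turn units [ 0.   -0.02  0.01]
```

```bash
python3 -m jog '[[-1,0.0016,0,-0.0012,0,0,0],[-1,-0.004,0,-0.005,0,0,0],[-1,-0.005,0,-0.0065,0,0,0],[-1,-0.005,0,-0.0065,0,0,0],[-1,-0.005,0,-0.0065,0,0,0]]'|grep -E 'contact'
python3 -m jog '[[-1,-0.005,0,-0.0065,0,0,0],[-1,0,0,0,0,0,0]]'|grep -E 'contact'
python3 d.py .48 .050 .0835 1 52
```

```text
contact_force: [1.6, 0.9, -3.5]
contact_force: [-3.3, -1.3, -1.1]
t 20.15 grasp [0.4804 0.2368 0.0845] yaw 0.9 tilt 51.9 w 0.0182 F [-3.3 -1.3 -1.1] gf 20.0
q [ 0.66  0.34  2.47  4.02  0.66 -1.9 ]
shift tool [-0.0031  0.1867 -0.0018] turn units [0.03 0.02 0.  ]
```

```bash
for i in 1 2; do python3 -m jog '[[-1,-0.0001,0.016,-0.0001,0,0,0],[-1,-0.0001,0.016,-0.0001,0,0,0],[-1,-0.0001,0.016,-0.0001,0,0,0],[-1,-0.0001,0.016,-0.0001,0,0,0],[-1,0,0,0,0,0,0]]'|grep -E 'contact'
python3 d.py .48 .050 .0835 1 52; done
```

```text
contact_force: [-1.5, -0.0, -1.7]
t 20.775 grasp [0.4818 0.172  0.0847] yaw 0.8 tilt 52.0 w 0.0175 F [-1.5 -0.  -1.7] gf 20.0
q [ 0.45  0.31  2.57  3.7   0.68 -1.75]
shift tool [-0.0032  0.1219 -0.0019] turn units [ 0.06  0.01 -0.02]
contact_force: [-0.6, 0.4, -2.4]
t 21.4 grasp [0.4829 0.1085 0.085 ] yaw 0.8 tilt 52.0 w 0.0177 F [-0.6  0.4 -2.4] gf 20.0
q [ 0.18  0.3   2.65  3.34  0.72 -1.62]
shift tool [-0.0035  0.0584 -0.0019] turn units [ 0.06 -0.   -0.02]
```

```bash
python3 -m jog '[[-1,0.0018,0.0145,0.0024,0,0,0],[-1,0.0018,0.0145,0.0024,0,0,0],[-1,0.0018,0.0145,0.0024,0,0,0],[-1,0.0018,0.0145,0.0024,0,0,0],[-1,0,0,0,0,0,0]]'|grep -E 'contact'
python3 d.py .55 .050 .0845 1 52
python3 - <<'E'
from h import *
look(("saucepan","skillet","green_tin","orange_tin"),("top",),"e")
E
```

```text
contact_force: [1.6, -0.8, -3.0]
t 22.025 grasp [0.4965 0.0509 0.0852] yaw 0.8 tilt 52.1 w 0.018 F [ 1.6 -0.8 -3. ] gf 20.0
q [-0.11  0.3   2.67  3.    0.74 -1.54]
shift tool [0.0322 0.0016 0.0426] turn units [ 0.05 -0.02 -0.02]
top saucepan [0.6119 0.0557 0.0658] 0.8
top skillet [ 0.6864 -0.1583  0.0488] 0.86
top skillet [ 0.6569 -0.1102  0.0359] 0.53
top green_tin [0.7011 0.1481 0.1073] 0.83
top green_tin [0.6756 0.0772 0.1748] 0.64
top orange_tin [ 0.7088 -0.0434  0.1077] 0.69
top orange_tin [0.5932 0.041  0.0356] 0.51
```

View pics/top_e.png

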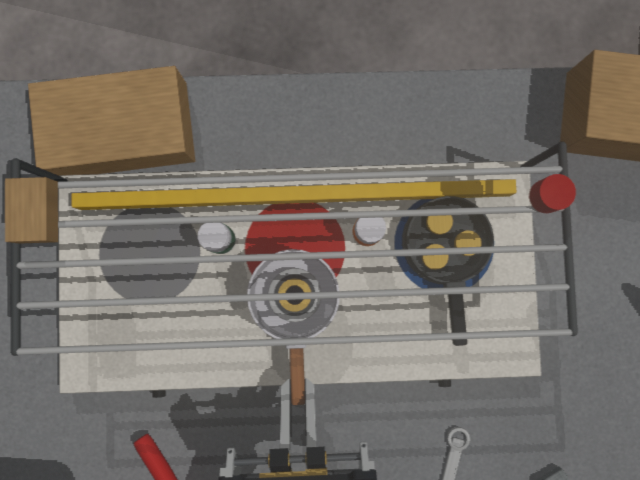

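The saucepan rim is centred at (293.5,295), in line with red at (295,249) once parallax is allowed for, and the tins are untouched. I push back.

```bash
python3 -m jog '[[-1,0.0054,0,0.007,0,0,0],[-1,0.0054,0,0.007,0,0,0],[-1,0.0054,0,0.007,0,0,0],[-1,0.0054,0,0.007,0,0,0],[-1,0,0,0,0,0,0]]'|grep contact
python3 -m jog '[[-1,0.0054,0,0.007,0,0,0],[-1,0.0030,0,0.004,0,0,0],[-1,0,0,0,0,0,0]]'|grep contact
python3 d.py .565 .050 .0845 1 52
```

```text
contact_force: [2.1, 0.4, -3.7]
contact_force: [1.7, -1.1, -3.7]
t 23.275 grasp [0.546  0.052  0.0851] yaw 0.9 tilt 52.1 w 0.0177 F [ 1.7 -1.1 -3.7] gf 20.0
q [-0.09  0.32  2.56  3.01  0.65 -1.53]
shift tool [0.0111 0.0022 0.0153] turn units [ 0.04 -0.03 -0.01]
```

```bash
python3 -m jog '[[-1,0.0012,0,0.0016,0,0,0],[-1,0.0012,0,0.0016,0,0,0],[-1,0.0012,0,0.0016,0,0,0],[-1,0.0012,0,0.0016,0,0,0],[-1,0.0012,0,0.0016,0,0,0]]'|grep -E 'contact|pos'
for i in 1 2; do python3 -m jog '[[-1,0.0009,0,0.0012,0,0,0],[-1,0.0009,0,0.0012,0,0,0],[-1,0,0,0,0,0,0]]'|grep -E 'contact|pos';done
```

```text
tcp_pos: [0.57, 0.0524, 0.0728]
contact_force: [-2.5, -0.2, -0.9]
tcp_pos: [0.5733, 0.0525, 0.0729]
contact_force: [-1.6, 0.2, -0.8]
tcp_pos: [0.5762, 0.0525, 0.0729]
contact_force: [-2.4, 0.8, -0.5]
```

```bash
for i in 1 2 3; do python3 -m jog '[[-1,0.0006,0,0.0008,0,0,0],[-1,0.0006,0,0.0008,0,0,0],[-1,0,0,0,0,0,0]]'|grep -E 'contact|pos'; done
```

```text
tcp_pos: [0.5781, 0.0526, 0.0728]
contact_force: [-2.1, -0.4, -0.6]
tcp_pos: [0.578, 0.0526, 0.072]
contact_force: [-10.2, -1.3, 3.9]
tcp_pos: [0.5781, 0.0527, 0.0719]
contact_force: [-19.8, -2.1, 13.5]
```

```bash
python3 -m jog '[[-1,-0.0010,0,-0.0014,0,0,0],[-1,0,0,0,0,0,0],[-0.4,0,0,0,0,0,0],[-0.2,0,0,0,0,0,0],[0,0,0,0,0,0,0]]'|grep -E 'width|force'
python3 -m jog '[[0,0,0,-0.02,0,0,0],[0,0,0,-0.04,0,0,0],[0,0,0,-0.04,0,0,0],[0,0,0,0,0,0,0]]'|grep -E 'pos|force'
python3 - <<'E'
from h import *
look(("saucepan","skillet","green_tin","orange_tin"),("top","scene"),"f")
for n,u in(("saucepan",(.692,.0525,.105)),("red",(.692,.0525,.035)),("sk",(.692,-.156,.073))):print(n,proj("top",u).round(1))
E
```

```text
contact_force: [0.3, -0.3, 0.4]
width: 0.0441
grasp_force: 0.0
tcp_pos: [0.5003, 0.0515, 0.1365]
contact_force: [0.4, 0.0, 0.1]
grasp_force: 0.0
top saucepan [0.6893 0.0555 0.0652] 0.82
top skillet [ 0.6899 -0.1568  0.0482] 0.66
top green_tin [0.7027 0.1478 0.1095] 0.67
scene saucepan [0.6904 0.0513 0.0698] 0.92
scene saucepan [ 0.689  -0.1596  0.0591] 0.21
scene skillet [ 0.6883 -0.1622  0.0558] 0.76
scene skillet [0.6925 0.0524 0.0674] 0.52
scene green_tin [0.7117 0.1566 0.098 ] 0.86
scene orange_tin [ 0.7164 -0.0337  0.0905] 0.74
saucepan [292.3 242.9]
red [294.6 246.3]
sk [450.4 240.2]
```

View pics/top_f.png

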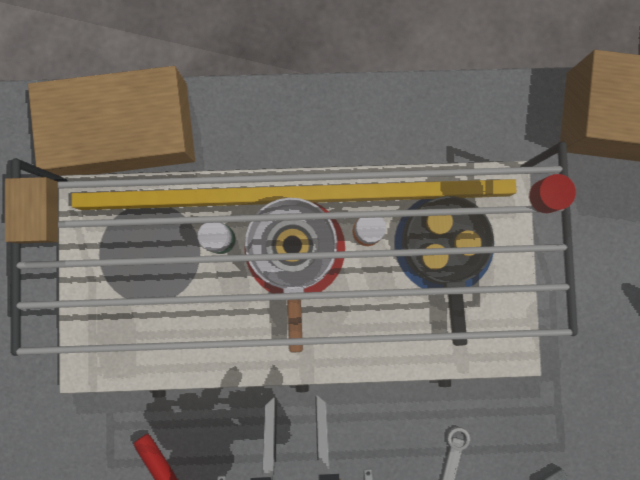

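View pics/scene_f.png

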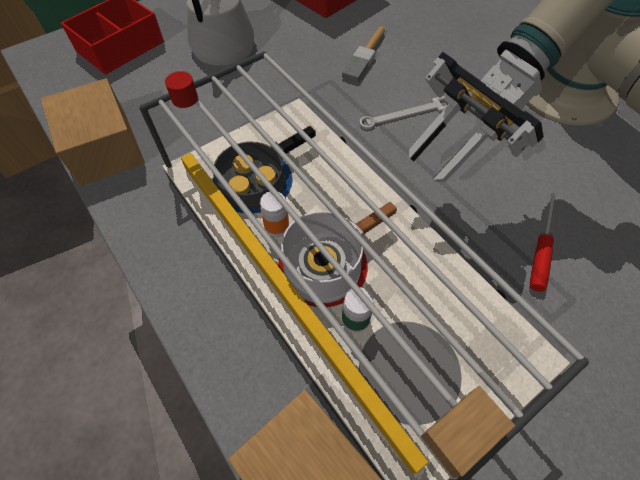

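Both pans touch the bar: the saucepan is centred at (292,244) on red and the skillet at (446,242) on blue, with the tins unmoved and the gripper clear.

```bash
python3 -m jog '[[0,0,0,0,0,0,0],[0,0,0,0,0,0,0]]'|grep force; python3 -c "from bench import *;print(job_done())"
```

```text
contact_force: [-0.4, 0.4, -0.8]
grasp_force: 0.0
the job is handed in; nothing more can be done
None
```

The job is handed in, with no verdict returned: in the last pictures the skillet is on the blue disc and the saucepan on the red disc, both flat against the stop bar, with the tins and wire rack undisturbed.

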